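# Load the scraper and draw the honing carriage to its index

## Robot

A 6-joint arm with a two-finger parallel gripper is mounted at the origin on the work surface. World frame = base frame: x ahead of the robot, y to its left, z up, the work surface at z = 0. Lengths are in mm, angles in degrees, forces in N, time in s.
With the tool pointing down it reaches from about 300 to 850 mm from the base axis. Payload 4.2 kg.
Tool frame: the origin (TCP) lies midway between the tips of the shut fingers; the grasp point (between the pads) lies 19 mm behind it; z points along the fingers, y is the line along which they close (so a half turn about z gives the same grasp; the last joint's range is limited). The gripper opens to 91 mm and grips with 3 to 60 N. Pads are 32 mm wide; open, the fingers measure 118 mm over their backs; the gripper's body (76 mm by 178 mm) begins 60 mm behind the grasp point.
Start: joints at [73.74, 18.312, 89.639, -0, 72.044, -1.146], TCP at [149.933, 555.124, 213.976] pointing down, gripper open.
Joint ranges: [-177.97, 177.97], [-48.28, 115.42], [12.27, 149.76], [-77.06, 257.06], [2.81, 150.46], [-146.56, 146.56]. Speed limits (degrees/s): [147.25, 147.25, 180, 180, 180, 180].

## Interface

Orientations are given as [roll, pitch, yaw] about the fixed x, y, z axes, in that order (R = Rz(yaw) Ry(pitch) Rx(roll)).
In Python, from workcell import env gives the robot as it stands.
- The arm moves only by the tool step_hand, called after "Request:" by a JSON object that holds its "method" and its "body". Schema: {"type":"object","properties":{"offsets":{"type":"array","items":{"type":"array","items":{"type":"array","items":{"type":"number"},"minItems":6,"maxItems":6},"minItems":1,"maxItems":8},"minItems":1,"maxItems":1},"aperture":{"type":"number"},"grip_force":{"type":"number"},"only":{"type":"string"},"quiet":{"type":"boolean"},"lines":{"type":"string"}},"required":["offsets"],"additionalProperties":false}. offsets is a list that holds a single list of rows (three levels of brackets), with 1 to 8 rows, each of 6 numbers: dx, dy, dz in shares of the most that a row can go, 1 being 50 mm, then a rotation vector rx, ry, rz in fractions of the full range, 1 being 2 rad; each row shifts and turns the commanded pose from where the row before left it, along the tool's axes as they then stand; what a row does not reach is not made up. A row lasts 1/10 s, in which the tool goes at most 50 mm and 8.59 degrees, less where a joint would pass 70% of its speed; a pose out of reach is approached as far as the arm can. aperture is the finger opening in mm, set as the call begins (left out keeps the last). The fingers move at their own pace and stop on an object; grip_force is the grip in N (left out, the last holds). Time passes only in rows, so rows that do not move let the fingers close. The tool returns the time, the measured TCP pose, the force, the opening and the grip force at its end. only (a regular expression) keeps the lines of the reply that match it, lines (a string "A,B") keeps lines A to B, and quiet returns only ok. A shift or turn number past 1, either way, is cut back to 1. Input that does not fit is refused with a message, and nothing moves.
- env.state(): the state, without advancing time (a new reading comes with each control period).
- env.grab_frame(name): name is "side" or "top"; returns the picture (384x512x3 uint8, blue, green, red); there is no depth.
- env.camera_model(name): a dict with "fx", "fy", "cx", "cy" (pixels), "T" (4x4, takes a point from camera to world coordinates). Camera axes: x right, y up, looking along -z (the intrinsics and any distortion apply to the point x, -y, -z); pixel columns grow to the right and rows downward; lengths in mm; the calibration is good to about 2 mm. A picture is of the moment at which its call begins. camera_model takes no time and is no camera call.
- env.job_done(): hands the job in; it is judged then, once.
The state is a dict: "time_s": time; "qpos": joint angles; "qvel": joint speeds; "effort": joint torques, N m; "ee_pos": TCP position; "ee_rot": TCP orientation; "force": force on the tool from outside, world axes, zero at the start; "torque": the same for the moment, N m; "gripper_width": finger opening in mm; "gripper_force": force on a finger pad.
Only numpy, scipy, OpenCV 4.12 (cv2) and the standard library are available. Lean on these libraries where they do the work, as an engineer would, in place of code of your own. Each camera call takes 0.05 s, during which the arm holds its last target. There are 200 camera calls.

## Task

Lift the wood-backed scraper off its rest and lower it, without dropping it, blade edge down into the slot of the honing jig until it is fully home and about centred along the slot, and let go of it. Then draw the spring-loaded stone carriage out by its upright knob until its pointer lines up with the brass index, and finish while still holding the knob there against the spring, with the scraper still seated and not touched. Leave the tama ball, whetstone and brass bead where they are.

Things in the scene. Friction and masses are not known exactly. Their poses are not given: they have to be found in the camera images.
- scraper: Loose scraper, 0.15-0.28 kg, upright: steel blade 80 x 4 x 50 mm (x, y, z) under a wooden back 108 x 24 x 30 mm (z = 50 to 80 mm). Origin: middle of the blade's lower edge; x along the blade, z up. Same either way round. Grip the back across y, near its middle. At the start the ends of its back rest on the rest's posts, its origin 12 mm above the table.
- rest: Fixed dark wooden rest: foot 140 x 50 x 8 mm, two posts at x = +-49 mm (12 x 28 mm, tops 62 mm above the table) carrying the ends of the scraper's back, end stops outside them (x = +-58 mm, 68 mm high). Origin: centre of the underside; x as the scraper's x. Between the posts fingers have free room down to 8 mm.
- jig: Fixed honing jig: dark wooden base, x -130 to 130 mm, y -88 to 62 mm, 12 mm thick. Origin on the table under x = y = 0. The carriage is pulled along its -x (roughly to the robot's right). A slotted pale wooden block stands at y = 35 mm; the carriage runs on rails at y = -15 mm, its body 38 mm and its stone 56 mm above the table at the top.
- slot (a point): Middle of the slot's floor, 12 mm above the table, axes of the jig; the slot runs along x. Block 90 mm long, 27 mm wide, top 42 mm above the table; slot 7 mm wide, 30 mm deep, open at both ends, mouth sloping out to 15 mm over the top 6 mm. The seated scraper has its origin here and its x along the slot; released, it may lean 0.1 rad.
- carriage: Sprung stone carriage: aluminium block 90 x 50 mm with a grey stone, a steel pull rod to -x and the knob on its end, one rigid piece; axes of the jig. It slides only along the jig's x: its origin (mid-block, on the base) is at x = 75 mm of the jig at home and can be drawn 120 mm towards -x. Spring: about 4 N home, plus 90 N/m as drawn (12 N at 90 mm), slight friction; let go, it runs back.
- knob (a point): Upright pale wooden knob on the carriage's pull rod, moving with it. This point: centre of its underside, 16 mm above the table; axes of the jig. Diameter 24 mm from 22 to 64 mm above it, top at 68 mm. The rod (its top 16 mm above it) runs from it to the jig's +x. Pinch from above, 46 mm above it; along or across the pull.
- pointer (a point): Tip of the small steel pointer (4 mm wide, 40 mm above the table) on the carriage's side, moving with the carriage.
- index: Fixed brass index clamp: foot 14 x 14 x 10 mm with an upright fin 4 mm thick, 34 mm high in all, at the jig's y = -69 mm. Origin: under the fin's middle, on the jig's base; axes of the jig. Pointer and fin line up when they have the same x along the jig; it lies 50 to 90 mm (along -x) from the pointer's home.
- tama: Purple wooden ball, 60 mm diameter, standing on its small flat; origin at its underside. Bystander.
- whetstone: Grey whetstone 100 x 45 x 28 mm; origin at the centre of its underside. Bystander.
- bead: Brass ring 30 mm across, 22 mm high, upright; origin at the centre of its underside. Bystander.

How it is judged:
By the outcome, as a careful person would: the job done as asked, in the order asked, and still so for the second after the job is handed in, while the arm keeps its last pose, push and grip.
It also fails if it takes over 54 s, if anything falls off the work surface, if the arm or the gripper's body presses on something with over 40 N, if the wrist force passes 120 N, or if a joint passes its speed limit or range.

## Working session

There is one attempt and no reset: what is moved stays moved. The work goes in short steps, Python scripts to look and compute and a tool call to move; the robot and the scene stay as the last step left them, time stands still between calls to the robot, and variables do not carry over. Pictures are saved under pics/ and viewed, at most 10 in all, crops included, and the job is handed in when it is done.

```bash
ls; mkdir -p pics; python3 - <<'E'
from workcell import env
import cv2
for n in("side","top"):
    cv2.imwrite(f"pics/{n}0.png",env.grab_frame(n)); m=env.camera_model(n); print(n,{k:(v.round(3).tolist() if hasattr(v,'round') and hasattr(v,'tolist') else v) for k,v in m.items()})
s=env.state();print(s["ee_pos"],s["ee_rot"],s["time_s"])
E
```

```text
pics
workcell.py
side {'fx': 430.2185587411764, 'fy': 430.2185587411764, 'cx': 254.4074617390829, 'cy': 185.34084245265282, 'T': [[-0.882, 0.269, -0.387, 163.428], [-0.471, -0.507, 0.721, 869.11], [-0.002, 0.819, 0.574, 711.217], [0.0, 0.0, 0.0, 1.0]]}
top {'fx': 463.05480731199555, 'fy': 463.05480731199555, 'cx': 258.4767429707726, 'cy': 193.4586754880467, 'T': [[0.024, 0.997, -0.077, 493.383], [-1.0, 0.024, -0.009, 50.491], [-0.007, 0.077, 0.997, 1476.591], [0.0, 0.0, 0.0, 1.0]]}
[149.80726498 554.70017548 213.21459219] [-1.79911436e+02 -8.30590201e-04  1.64886874e+02] 0.1
```

View pics/side0.png

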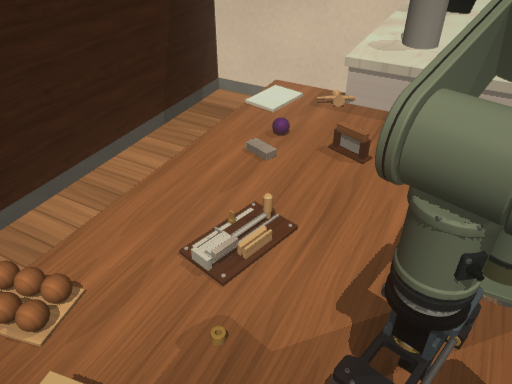

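View pics/top0.png

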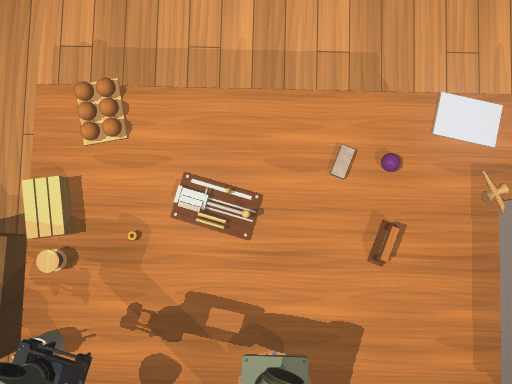

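Side view: jig around (240,240), rest with scraper around (350,143), whetstone (261,148), ball (281,126), bead (218,333). In the top view the jig is at (217,206) and the rest at (386,243). Next I'll enlarge these.

```bash
python3 - <<'E'
import cv2,numpy as np
t=cv2.imread("pics/top0.png");s=cv2.imread("pics/side0.png")
def c(i,x,y,w,h,f):
    o=cv2.resize(i[y:y+h,x:x+w],None,fx=f,fy=f,interpolation=cv2.INTER_CUBIC)
    for k in range(0,w,10):
        cv2.line(o,(k*f,0),(k*f,6),(0,255,255),1)
        cv2.putText(o,str(x+k),(k*f,14),0,.3,(0,255,255),1) 
    for k in range(0,h,10):
        cv2.line(o,(0,k*f),(6,k*f),(0,255,255),1)
        cv2.putText(o,str(y+k),(8,k*f+4),0,.3,(0,255,255),1)
    return o
A=c(t,165,165,100,80,5); B=c(t,360,210,50,60,5)
C=np.zeros((400,780,3),np.uint8)
C[:400,:500]=A;C[:300,510:760]=B
cv2.imwrite("pics/m1.png",C)
C=np.zeros((500,800,3),np.uint8)
C[:,:600]=c(s,180,188,120,100,5)
C[:250,:]=C[:250,:]
b=c(s,328,118,48,50,4);C[:200,605:605+192]=b
cv2.imwrite("pics/m2.png",C)
E
```

```text
(no output)
```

View pics/m1.png

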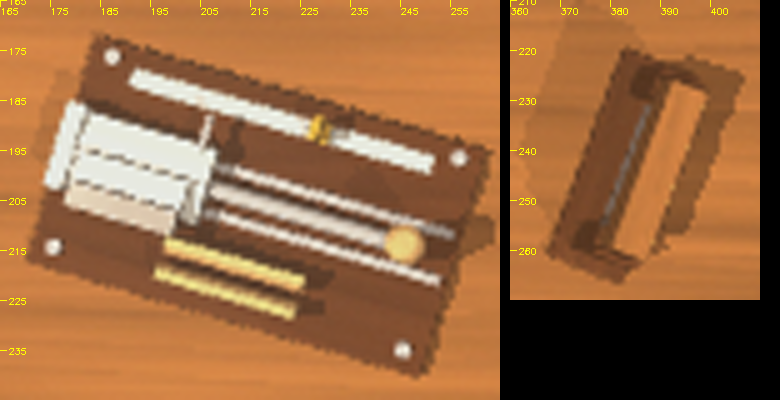

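View pics/m2.png

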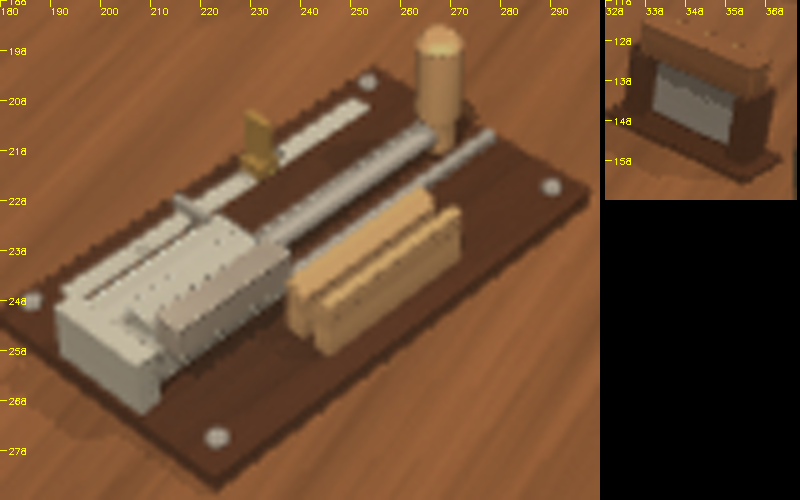

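The crops show the jig with x roughly along world +y, the knob top at about (246,214) in the top image, the pointer at (206,188), the fin at (228,191) and the slot middle at (211,220). I'll fit poses from these points and overlay the models as a check.

```bash
cat > h.py <<'E'
import numpy as np,cv2
from workcell import env
from scipy.optimize import least_squares
M={n:env.camera_model(n) for n in("side","top")}
def proj(n,P):
    m=M[n];P=np.atleast_2d(np.asarray(P,float));T=np.array(m["T"]);q=(P-T[:3,3])@T[:3,:3]
    return np.c_[m["cx"]+m["fx"]*q[:,0]/-q[:,2],m["cy"]-m["fy"]*q[:,1]/-q[:,2]]
def pose(p,L):
    c,s=np.cos(p[2]),np.sin(p[2]);L=np.atleast_2d(np.asarray(L,float))
    return np.c_[p[0]+c*L[:,0]-s*L[:,1],p[1]+s*L[:,0]+c*L[:,1],L[:,2]]
E
cat > fit.py <<'E'
from h import *
A=lambda u,v:("top",(u+.5)/5-.5+165,(v+.5)/5-.5+165)
B=lambda u,v:("top",(u-510+.5)/5-.5+360,(v+.5)/5-.5+210)
S=lambda u,v:("side",(u+.5)/5-.5+180,(v+.5)/5-.5+188)
R=lambda u,v:("side",(u-605+.5)/4-.5+328,(v+.5)/4-.5+118)
jig=[(A(100,35),(130,-88,12)),(A(493,150),(-130,-88,12)),(A(422,377),(-130,62,12)),(A(28,262),(130,62,12)),
(S(375,68),(-130,-88,12)),(S(590,188),(-130,62,12)),(S(217,480),(130,62,12)),
(A(168,236),(45,21.5,42)),(A(152,277),(45,48.5,42)),(A(307,278),(-45,21.5,42)),(A(297,318),(-45,48.5,42)),
(S(287,276),(45,21.5,42)),(S(425,190),(-45,21.5,42)),(S(460,208),(-45,48.5,42)),(S(315,303),(45,48.5,42))]
kn=[(A(404,245),84),(S(440,36),82)]; pt=[(A(208,117),40),(S(177,198),40)]; ix=[(A(319,130),40),(S(258,116),46)]
def f(p,cams=("side","top")):
    r=[]
    for (n,u,v),L in jig:
        if n in cams:r+=list(proj(n,pose(p,L))[0]-(u,v))
    for k,(l,y) in enumerate(((kn,-15),(pt,None),(ix,-69))):
        for (n,u,v),z in l:
            yy=p[6] if y is None else y
            if n in cams:r+=list(proj(n,pose(p,(p[3+k],yy,z)))[0]-(u,v))
    return np.array(r)
p0=[500,100,1.4,-90,50,-30,-55]
for c in (("side","top"),("top",),("side",)):
    o=least_squares(f,p0,args=(c,),loss="soft_l1");p=o.x;print(c,p.round(2),np.degrees(p[2]).round(2),np.sqrt(np.mean(f(p,c)**2)).round(2))
    if len(c)==2: J=p; print(f(p).reshape(-1,2).round(1).tolist())
rs=[(B(627,48),(70,25,8)),(B(547,253),(-70,25,8)),(B(624,283),(-70,-25,8)),
(B(667,78),(54,12,92)),(B(708,95),(54,-12,92)),(B(643,258),(-54,-12,92)),(B(612,240),(-54,12,92)),
(R(742,183),(-70,25,8)) ,(R(645,22),(54,12,92)),(R(750,70),(-54,12,92)),(R(770,66),(-54,-12,92))]
rs=[r for r in rs]
def g(p,c=("side","top")): return np.concatenate([proj(n,pose(p,L))[0]-(u,v) for (n,u,v),L in rs if n in c])
for y0 in (-1.2,1.2):
  for c in (("side","top"),("top",)):
    o=least_squares(g,[420,-330,y0],args=(c,),loss="soft_l1");print(o.x.round(2),np.degrees(o.x[2]).round(1),o.cost.round(2),g(o.x,c).reshape(-1,2).round(1).tolist())
E
python3 fit.py
```

```text
('side', 'top') [550.82 199.52   1.31 -99.28  41.58 -25.33 -56.69] 74.83 0.68
[[-0.6, 0.1], [-1.0, 0.2], [-0.3, 0.4], [-0.2, -0.2], [-0.0, -1.3], [0.6, -0.7], [-0.6, -1.6], [-0.1, 0.0], [0.5, 0.2], [-0.1, -0.1], [-0.7, 0.3], [-0.1, 0.2], [-1.1, -1.4], [0.3, 0.1], [2.8, 0.4], [0.2, -0.2], [-0.1, 0.1], [0.4, 0.1], [-0.2, 0.3], [-0.1, -0.1], [0.0, -0.2]]
('top',) [550.99 198.6    1.31 -98.12  43.83 -24.87 -56.29] 74.79 0.3
('side',) [ 550.17  201.31   20.16 -100.82   38.64  -26.31  -58.4 ] 1155.02 0.84
[ 4.6030e+02 -3.2926e+02 -3.6000e-01] -20.8 6.25 [[-0.5, -0.2], [-0.6, 0.1], [-1.1, 0.2], [0.9, -0.2], [0.3, -0.5], [0.2, 0.7], [-1.1, 1.2], [0.0, -1.6], [-1.2, -0.9], [0.4, -0.7], [0.2, -2.2]]
[ 4.6085e+02 -3.3004e+02 -3.5000e-01] -20.2 2.42 [[-0.6, -0.4], [-0.1, 0.1], [-0.6, 0.0], [1.0, -0.4], [0.4, -0.8], [0.7, 0.6], [-0.7, 1.2]]
[ 4.6030e+02 -3.2926e+02 -3.6000e-01] -20.8 6.25 [[-0.5, -0.2], [-0.6, 0.1], [-1.1, 0.2], [0.9, -0.2], [0.3, -0.5], [0.2, 0.7], [-1.1, 1.2], [0.0, -1.6], [-1.2, -0.9], [0.4, -0.7], [0.2, -2.2]]
[ 4.6085e+02 -3.3004e+02 -3.5000e-01] -20.2 2.42 [[-0.6, -0.4], [-0.1, 0.1], [-0.6, 0.0], [1.0, -0.4], [0.4, -0.8], [0.7, 0.6], [-0.7, 1.2]]
```

```bash
cat >> h.py <<'E'
def go(x,y,z,yaw):
    s=env.state();p=s["ee_pos"];R=cv2.Rodrigues(np.zeros(3))[0]
    from scipy.spatial.transform import Rotation as Ro
    R=Ro.from_euler("xyz",s["ee_rot"],degrees=True);T=Ro.from_euler("xyz",[180,0,yaw],degrees=True)
    d=R.inv().apply(np.array([x,y,z])-p); print("t",s["time_s"],"d",d.round(1),"rot",np.degrees((R.inv()*T).as_rotvec()).round(2),"f",np.round(s["force"],1),"w",s["gripper_width"])
J=[550.9,199.0,np.radians(74.8)]; REST=[460.5,-329.6,np.radians(-20.5)]
SLOT=pose(J,(0,35,12))[0]; KNOB=pose(J,(-98.7,-15,16))[0]
E
python3 - <<'E'
from h import *
print(SLOT,KNOB); go(460.5,-329.6,160,159.5)
E
```

```text
[517.12442269 208.17662125  12.        ] [539.49717549  99.82003432  16.        ]
t 0.1 d [-530.5 -772.6   54.4] rot [-0.09  0.    5.39] f [ 0.9 -0.2 -1.1] w 91.1724153066156
```

Units first: shifts go in shares of 50 mm and turns go in shares of 2 rad. So -32 mm is -0.64, -22 mm is -0.44.

Request:
{"method": "step_hand", "body": {"offsets": [[[-0.44,-0.64,0,0,0,0],[-0.44,-0.64,0,0,0,0],[-0.44,-0.64,0,0,0,0],[-0.44,-0.64,0,0,0,0],[-0.44,-0.64,0,0,0,0],[-0.44,-0.64,0,0,0,0],[-0.44,-0.64,0,0,0,0],[-0.44,-0.64,0,0,0,0]]], "aperture": 50}}

```text
time_s: 0.9
ee_pos: [253.1, 260.4, 213.7]
ee_rot: [-180.0, -0.0, 164.9]
force: [0.6, -0.6, -0.6]
gripper_width: 49.8
gripper_force: 0.0
```

Request:
{"method": "step_hand", "body": {"offsets": [[[-0.44,-0.64,0,0,0,0],[-0.44,-0.64,0,0,0,0],[-0.44,-0.64,0,0,0,0],[-0.44,-0.64,0,0,0,0],[-0.44,-0.64,0,0,0,0],[-0.44,-0.64,0,0,0,0],[-0.44,-0.64,0,0,0,0],[-0.44,-0.64,0,0,0,0]]]}}

```text
time_s: 1.7
ee_pos: [356.2, -32.6, 213.9]
ee_rot: [180.0, 0.0, 164.9]
force: [1.0, -0.0, 0.0]
gripper_width: 49.9
gripper_force: 0.0
```

Request:
{"method": "step_hand", "body": {"offsets": [[[-0.44,-0.64,0,0,0,0],[-0.44,-0.64,0,0,0,0],[-0.44,-0.64,0,0,0,0],[-0.44,-0.64,0,0,0,0],[-0.44,-0.64,0,0,0,0],[-0.44,-0.64,0,0,0,0],[0,0,0,0,0,0.0471],[0,0,0,0,0,0]]]}}

```text
time_s: 2.5
ee_pos: [433.4, -251.4, 213.1]
ee_rot: [180.0, -0.1, 159.4]
force: [0.4, -0.1, -0.1]
gripper_width: 49.9
gripper_force: 0.0
```

```bash
python3 - <<'E'
from h import *
go(460.5,-329.6,120,159.5)
E
```

```text
t 2.5 d [-53.1 -63.7  92.9] rot [ 0.03 -0.11 -0.11] f [ 0.4 -0.1 -0.1] w 49.93355199334985
```

Converted, 40 mm is 0.8, -21.7 mm is -0.434.

Request:
{"method": "step_hand", "body": {"offsets": [[[-0.36,-0.42,0,0,0,0],[-0.36,-0.42,0,0,0,0],[-0.34,-0.434,0,0,0,0],[0,0,0.8,0,0,0],[0,0,0.8,0,0,0],[0,0,0.26,0,0,0],[0,0,0,0,0,0]]]}}

```text
time_s: 3.2
ee_pos: [459.8, -327.5, 119.2]
ee_rot: [179.9, -0.3, 159.6]
force: [-0.3, -0.1, -1.0]
gripper_width: 50.2
gripper_force: 0.0
```

```bash
python3 - <<'E'
from h import *
go(460.5,-329.6,120,159.5)
f=[env.grab_frame(n) for n in("side","top")]
C=np.hstack([cv2.resize(f[0][80:180,300:400],None,fx=4,fy=4,interpolation=2),cv2.resize(f[1][200:300,340:440],None,fx=4,fy=4,interpolation=2)])
cv2.imwrite("pics/a1.png",C)
# scraper outline predicted
for n in("side","top"): print(n,proj(n,pose(REST,[(54,12,92),(-54,12,92),(-54,-12,92),(54,-12,92)])).round(1).tolist())
E
```

```text
t 3.2 d [-1.4 -1.7 -0.8] rot [ 0.09 -0.27  0.09] f [-0.3 -0.1 -1. ] w 50.22796390057921
side [[336.4, 122.2], [364.3, 134.4], [369.1, 131.9], [341.2, 119.9]]
top [[392.0, 224.9], [379.1, 258.8], [386.7, 261.9], [399.5, 227.9]]
```

View pics/a1.png

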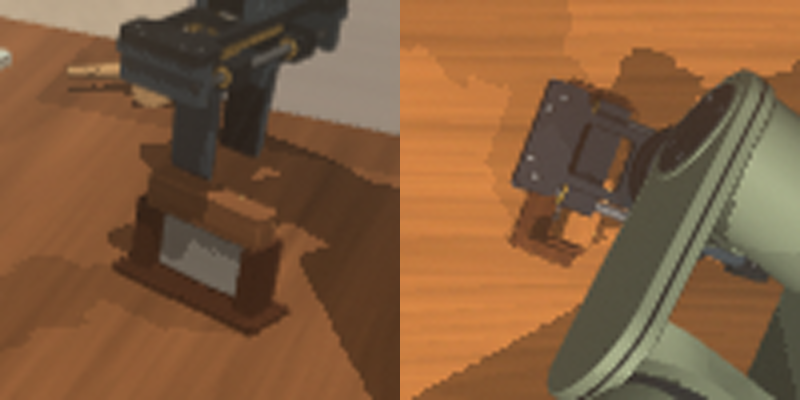

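Side view: the fingers straddle the back near its middle (near fingertip at about (349,124)). In the top view the gripper hides the scraper. I'll descend and grip.

Converted, 20 mm is 0.4, -1.7 mm is -0.034, 0.27 degrees / 114.5916 = 0.0024.

Request:
{"method": "step_hand", "body": {"offsets": [[[-0.028,-0.034,0,0,0.0024,0],[0,0,0.4,0,0,0],[0,0,0.4,0,0,0],[0,0,0.3,0,0,0],[0,0,0.12,0,0,0],[0,0,0,0,0,0]]]}}

```text
time_s: 3.9
ee_pos: [461.8, -331.2, 60.4]
ee_rot: [-180.0, -0.2, 159.5]
force: [0.5, -0.1, 0.2]
gripper_width: 49.8
gripper_force: 0.0
```

Request:
{"method": "step_hand", "body": {"offsets": [[[0,0,0,0,0,0],[0,0,0,0,0,0],[0,0,0,0,0,0],[0,0,0,0,0,0],[0,0,0,0,0,0],[0,0,0,0,0,0]]], "aperture": 10, "grip_force": 35}}

```text
time_s: 4.5
ee_pos: [461.7, -331.2, 60.6]
ee_rot: [-180.0, -0.2, 159.5]
force: [-0.8, 0.3, 4.7]
gripper_width: 24.1
gripper_force: 35.0
```

Request:
{"method": "step_hand", "body": {"offsets": [[[0,0,-0.3,0,0,0],[0,0,-0.3,0,0,0],[0,0,-0.4,0,0,0],[0,0,-0.4,0,0,0],[0,0,-0.4,0,0,0],[0,0,-0.4,0,0,0],[0,0,0,0,0,0]]]}}

```text
time_s: 5.2
ee_pos: [463.0, -331.9, 171.9]
ee_rot: [-179.9, -0.0, 159.5]
force: [-0.1, -0.9, -2.1]
gripper_width: 23.9
gripper_force: 35.0
```

```bash
python3 - <<'E'
from h import *
go(SLOT[0],SLOT[1],170,74.8)
E
```

```text
t 5.2 d [138.6 524.8   1.3] rot [-6.000e-02  4.000e-02  8.469e+01] f [-0.1 -0.9 -2.1] w 23.914324679560686
```

Converted, 37.5 mm is 0.75, 10 mm is 0.2.

Request:
{"method": "step_hand", "body": {"offsets": [[[0.2,0.75,0,0,0,0],[0.2,0.75,0,0,0,0],[0.2,0.75,0,0,0,0],[0.2,0.75,0,0,0,0],[0.2,0.75,0,0,0,0],[0.2,0.75,0,0,0,0],[0.2,0.75,0,0,0,0]]]}}

```text
time_s: 5.9
ee_pos: [487.3, -59.0, 168.6]
ee_rot: [-180.0, -0.4, 159.5]
force: [0.9, 0.8, -2.1]
gripper_width: 23.7
gripper_force: 35.0
```

Request:
{"method": "step_hand", "body": {"offsets": [[[0.2,0.75,0,0,0,0],[0.2,0.75,0,0,0,0],[0.2,0.75,0,0,0,0],[0.2,0.75,0,0,0,0],[0.2,0.75,0,0,0,0],[0.2,0.75,0,0,0,0],[0.2,0.75,0,0,0,0],[0,0,0,0,0,0]]]}}

```text
time_s: 6.7
ee_pos: [514.4, 213.7, 168.7]
ee_rot: [180.0, -0.4, 159.7]
force: [0.2, -1.2, -2.0]
gripper_width: 23.9
gripper_force: 35.0
```

Request:
{"method": "step_hand", "body": {"offsets": [[[0,0,0,0,0,0.0742],[0,0,0,0,0,0.0742],[0,0,0,0,0,0.0742],[0,0,0,0,0,0.0742],[0,0,0,0,0,0.0742],[0,0,0,0,0,0.0742],[0,0,0,0,0,0.0742],[0,0,0,0,0,0.0742]]]}}

```text
time_s: 7.5
ee_pos: [513.8, 208.6, 168.9]
ee_rot: [-179.6, -0.0, 91.1]
force: [-0.1, -0.5, -2.2]
gripper_width: 23.9
gripper_force: 35.0
```

Request:
{"method": "step_hand", "body": {"offsets": [[[0,0,0,0,0,0.0742],[0,0,0,0,0,0.0716],[0,0,0,0,0,0],[0,0,0,0,0,0]]]}}

```text
time_s: 7.9
ee_pos: [514.1, 209.0, 169.6]
ee_rot: [-179.6, 0.0, 74.9]
force: [0.0, -0.7, -2.3]
gripper_width: 23.8
gripper_force: 35.0
```

```bash
python3 - <<'E'
from h import *
go(SLOT[0],SLOT[1],110,74.8)
E
```

```text
t 7.9 d [ 0.   3.5 59.5] rot [-0.36  0.05  0.14] f [ 0.  -0.7 -2.3] w 23.765854088451597
```

Converted, 20 mm is 0.4, 18 mm is 0.36, -0.36 degrees / 114.5916 = -0.0031.

Request:
{"method": "step_hand", "body": {"offsets": [[[-0.02,0.07,0,-0.0031,0,0],[0,0,0.4,0,0,0],[0,0,0.4,0,0,0],[0,0,0.36,0,0,0],[0,0,0,0,0,0],[0,0,0,0,0,0]]]}}

```text
time_s: 8.5
ee_pos: [518.2, 207.7, 112.7]
ee_rot: [179.9, -0.0, 74.8]
force: [0.0, -0.5, -0.8]
gripper_width: 23.2
gripper_force: 35.0
```

```bash
python3 - <<'E'
from h import *
go(SLOT[0],SLOT[1],110,74.8)
f=[env.grab_frame(n) for n in("side","top")]
C=np.hstack([cv2.resize(f[0][180:290,190:290],None,fx=4,fy=4,interpolation=2),cv2.resize(f[1][150:260,165:265],None,fx=4,fy=4,interpolation=2)])
cv2.imwrite("pics/a2.png",C)
p=env.state()["ee_pos"]; P=[p[0],p[1],J[2]]
b=pose(P,[(40,-2,p[2]-48.5),(-40,-2,p[2]-48.5),(-40,2,p[2]-48.5),(40,2,p[2]-48.5)])
print("blade edge side",((proj("side",b)-[190,180])*4).round(0).tolist())
E
```

```text
t 8.5 d [ 0.2 -1.1  2.7] rot [ 0.09 -0.02  0.03] f [ 0.  -0.5 -0.8] w 23.185941362332542
blade edge side [[205.0, 225.0], [301.0, 158.0], [306.0, 161.0], [210.0, 228.0]]
```

View pics/a2.png

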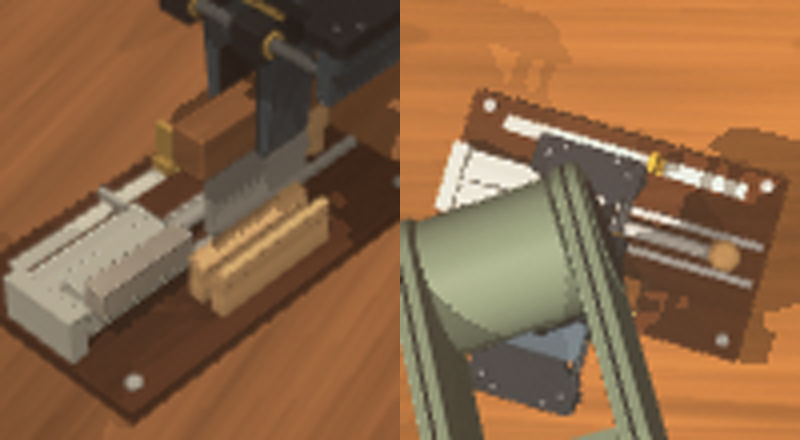

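Blade appears over the block with its lower left end near (242,240) side px. I'll check with a model overlay.

```bash
python3 - <<'E'
from h import *
f=env.grab_frame("side"); k=10
o=cv2.resize(f[205:260,225:285],None,fx=k,fy=k,interpolation=cv2.INTER_NEAREST); o2=o.copy()
p=env.state()["ee_pos"]; P=[p[0],p[1],J[2]];z=p[2]-48.5
def dr(L,c,P):
    q=((proj("side",pose(P,L))-[225,205]+.5)*k).astype(int); cv2.polylines(o2,[q],True,c,1)
dr([(40,2,z),(-40,2,z),(-40,2,z+50),(40,2,z+50)],(0,0,255),P)
dr([(54,12,z+50),(-54,12,z+50),(-54,12,z+80),(54,12,z+80)],(0,255,255),P)
dr([(45,21.5,42),(-45,21.5,42),(-45,48.5,42),(45,48.5,42)],(0,255,0),J)
dr([(45,31.5,36),(-45,31.5,36),(-45,38.5,36),(45,38.5,36)],(255,255,0),J)
cv2.imwrite("pics/a3.png",cv2.resize(o2,None,fx=.99,fy=.99)); print(o2.shape)
E
```

```text
(550, 600, 3)
```

View pics/a3.png

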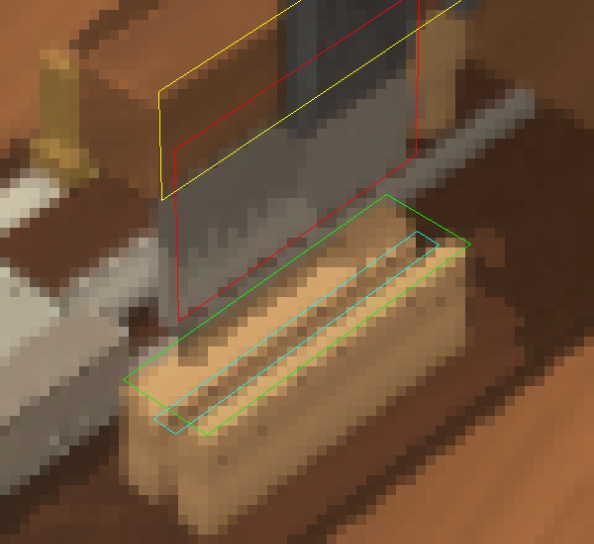

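The overlay matches the block. The blade sits about 3–4 mm toward jig +x, and its line across the slot is good. I'll shift by −3 mm and lower.

Converted, 8 mm is 0.16, 6 mm is 0.12.

Request:
{"method": "step_hand", "body": {"offsets": [[[-0.06,-0.02,0,0,0,0],[0,0,0.16,0,0,0],[0,0,0.16,0,0,0],[0,0,0.12,0,0,0],[0,0,0.1,0,0,0],[0,0,0.08,0,0,0],[0,0,0,0,0,0]]]}}

```text
time_s: 9.35
ee_pos: [515.8, 205.0, 80.8]
ee_rot: [180.0, 0.0, 74.8]
force: [0.6, 0.3, -2.0]
gripper_width: 23.7
gripper_force: 35.0
```

```bash
python3 - <<'E'
from h import *
go(SLOT[0],SLOT[1],60.5,74.8)
E
```

```text
t 9.35 d [ 3.4  0.4 20.3] rot [ 0.02  0.02 -0.01] f [ 0.6  0.3 -2. ] w 23.727464181077522
```

Converted, 5 mm is 0.1, 4 mm is 0.08.

Request:
{"method": "step_hand", "body": {"offsets": [[[0,0,0.1,0,0,0],[0,0,0.1,0,0,0],[0,0,0.08,0,0,0],[0,0,0.06,0,0,0],[0,0,0,0,0,0]]]}}

```text
time_s: 9.85
ee_pos: [516.0, 205.0, 64.1]
ee_rot: [180.0, 0.0, 74.8]
force: [-0.1, -0.7, -2.5]
gripper_width: 23.4
gripper_force: 35.0
```

Request:
{"method": "step_hand", "body": {"offsets": [[[0,0,0.03,0,0,0],[0,0,0.02,0,0,0],[0,0,0,0,0,0]]]}}

```text
time_s: 10.15
ee_pos: [516.3, 205.1, 62.1]
ee_rot: [179.9, -0.0, 74.8]
force: [-0.3, -0.7, -1.5]
gripper_width: 23.7
gripper_force: 35.0
```

Converted, 0.7 mm is 0.014.

Request:
{"method": "step_hand", "body": {"offsets": [[[0,0,0.014,0,0,0],[0,0,0.014,0,0,0],[0,0,0,0,0,0]]]}}

```text
time_s: 10.45
ee_pos: [516.3, 205.2, 60.7]
ee_rot: [179.9, -0.0, 74.8]
force: [1.1, 0.6, -1.8]
gripper_width: 23.4
gripper_force: 35.0
```

Request:
{"method": "step_hand", "body": {"offsets": [[[0,0,0.014,0,0,0],[0,0,0,0,0,0]]]}}

```text
time_s: 10.65
ee_pos: [516.4, 205.1, 60.6]
ee_rot: [179.9, -0.0, 74.8]
force: [-2.1, -0.6, 4.1]
gripper_width: 23.9
gripper_force: 35.0
```

Contact at TCP z = 60.6, which is the expected seated height. Releasing and retreating.

Request:
{"method": "step_hand", "body": {"offsets": [[[0,0,0,0,0,0],[0,0,0,0,0,0],[0,0,0,0,0,0],[0,0,0,0,0,0]]], "aperture": 50}}

```text
time_s: 11.05
ee_pos: [516.3, 205.2, 59.9]
ee_rot: [179.9, -0.0, 74.8]
force: [0.5, 0.4, -0.6]
gripper_width: 49.7
gripper_force: 0.0
```

Request:
{"method": "step_hand", "body": {"offsets": [[[0,0,-0.4,0,0,0],[0,0,-0.5,0,0,0],[0,0,-0.5,0,0,0],[0,0,-0.5,0,0,0],[0,0,0,0,0,0]]]}}

```text
time_s: 11.55
ee_pos: [518.3, 206.0, 158.4]
ee_rot: [179.6, -0.3, 74.8]
force: [-0.3, -0.5, 0.4]
gripper_width: 50.0
gripper_force: 0.0
```

```bash
python3 - <<'E'
from h import *
go(KNOB[0],KNOB[1],150,74.8)
E
```

```text
t 11.55 d [-97.   48.2   8.3] rot [ 0.44 -0.29 -0.01] f [-0.3 -0.5  0.4] w 49.958227049312974
```

Converted, -33 mm is -0.66, -32 mm is -0.64, 0.4 degrees / 114.5916 = 0.0035.

Request:
{"method": "step_hand", "body": {"offsets": [[[-0.66,0.32,0,0.0035,-0.0026,0],[-0.64,0.32,0,0,0,0],[-0.64,0.324,0,0,0,0],[0,0,0.4,0,0,0],[0,0,0.4,0,0,0],[0,0,0.2,0,0,0],[0,0,0,0,0,0],[0,0,0,0,0,0]]]}}

```text
time_s: 12.35
ee_pos: [537.0, 99.0, 105.1]
ee_rot: [-179.7, 0.3, 74.8]
force: [-0.4, 0.1, 0.1]
gripper_width: 50.1
gripper_force: 0.0
```

```bash
python3 - <<'E'
from h import *
go(KNOB[0],KNOB[1],43,74.8)
k=5;f=env.grab_frame("side");g=env.grab_frame("top")
o=cv2.resize(f[185:285,185:295],None,fx=k,fy=k,interpolation=2)
S=[SLOT[0],SLOT[1],J[2]]
def dr(L,c,P):
    q=((proj("side",pose(P,L))-[185,185]+.5)*k).astype(int); cv2.polylines(o,[q],True,c,1)
dr([(54,12,62),(-54,12,62),(-54,12,92),(54,12,92)],(0,255,255),S)
dr([(45,21.5,42),(-45,21.5,42),(-45,48.5,42),(45,48.5,42)],(0,255,0),J)
cv2.imwrite("pics/a4.png",np.hstack([o,cv2.resize(g[150:250,210:260],None,fx=5,fy=5,interpolation=2)]))
E
```

```text
t 12.35 d [ 1.7  2.5 62.1] rot [-0.31  0.27  0.01] f [-0.4  0.1  0.1] w 50.1353112131862
```

View pics/a4.png

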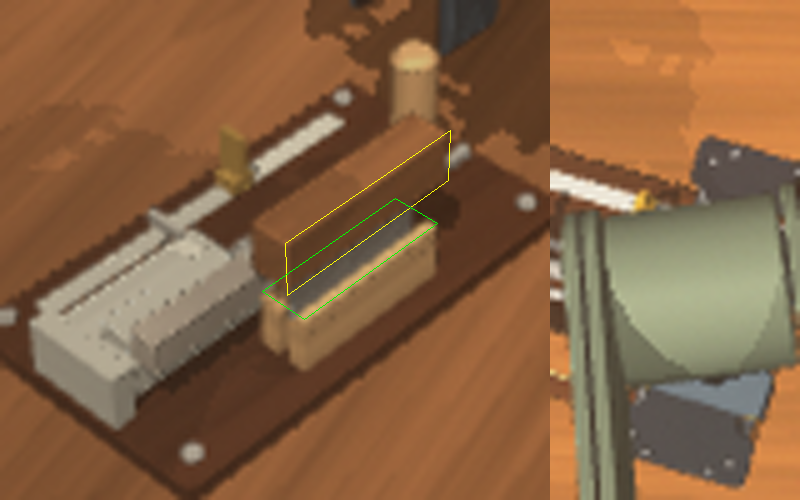

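Scraper seated, with its back matching the predicted outline (about (242,233)–(275,212) side px). The fingers straddle the knob at about (268,197). Now lowering and pinching.

Converted, 20 mm is 0.4, 2.5 mm is 0.05, -0.3 degrees / 114.5916 = -0.0026.

Request:
{"method": "step_hand", "body": {"offsets": [[[0.034,0.05,0,-0.0026,0.0026,0],[0,0,0.4,0,0,0],[0,0,0.4,0,0,0],[0,0,0.3,0,0,0],[0,0,0.14,0,0,0],[0,0,0,0,0,0]]]}}

```text
time_s: 13.05
ee_pos: [539.5, 99.8, 42.7]
ee_rot: [-179.9, -0.0, 74.8]
force: [0.2, 0.7, -0.5]
gripper_width: 50.3
gripper_force: 0.0
```

Request:
{"method": "step_hand", "body": {"offsets": [[[0,0,0,0,0,0],[0,0,0,0,0,0],[0,0,0,0,0,0],[0,0,0,0,0,0],[0,0,0,0,0,0],[0,0,0,0,0,0]]], "aperture": 5, "grip_force": 60}}

```text
time_s: 13.65
ee_pos: [538.9, 100.1, 43.7]
ee_rot: [-179.9, -0.0, 74.8]
force: [-3.7, 2.2, 5.8]
gripper_width: 22.8
gripper_force: 60.0
```

```bash
python3 - <<'E'
from h import *
go(KNOB[0],KNOB[1],43,74.8)
E
```

```text
t 13.65 d [-0.1  0.7  0.7] rot [-0.1  -0.04 -0.04] f [-3.7  2.2  5.8] w 22.762000716933755
```

Converted, -8 mm is -0.16.

Request:
{"method": "step_hand", "body": {"offsets": [[[-0.16,0,0,0,0,0],[-0.16,0,0,0,0,0],[-0.16,0,0,0,0,0],[-0.16,0,0,0,0,0],[-0.16,0,0,0,0,0],[-0.16,0,0,0,0,0],[-0.16,0,0,0,0,0],[0,0,0,0,0,0]]]}}

```text
time_s: 14.45
ee_pos: [524.8, 47.2, 43.7]
ee_rot: [-179.9, -0.2, 74.6]
force: [-2.1, 9.3, 3.6]
gripper_width: 23.0
gripper_force: 60.0
```

Request:
{"method": "step_hand", "body": {"offsets": [[[-0.1,0,0,0,0,0],[0,0,0,0,0,0],[0,0,0,0,0,0]]]}}

```text
time_s: 14.75
ee_pos: [523.7, 43.1, 43.7]
ee_rot: [-179.9, -0.3, 74.7]
force: [-2.2, 9.9, 4.6]
gripper_width: 22.9
gripper_force: 60.0
```

```bash
python3 - <<'E'
from h import *
k=10;f=env.grab_frame("side");g=env.grab_frame("top")
cv2.imwrite("pics/raw_s.png",f);cv2.imwrite("pics/raw_t.png",g)
def c(i,x,y,w,h):
    o=cv2.resize(i[y:y+h,x:x+w],None,fx=k,fy=k,interpolation=2)
    for a in range(0,w,5): cv2.putText(o,str(x+a),(a*k,10),0,.35,(0,255,255),1);cv2.line(o,(a*k,12),(a*k,18),(0,255,255),1)
    for a in range(0,h,5): cv2.putText(o,str(y+a),(0,a*k),0,.35,(0,255,255),1)
    return o
cv2.imwrite("pics/a5.png",np.hstack([c(f,210,198,42,45),c(g,205,170,38,45)]))
E
```

```text
(no output)
```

View pics/a5.png

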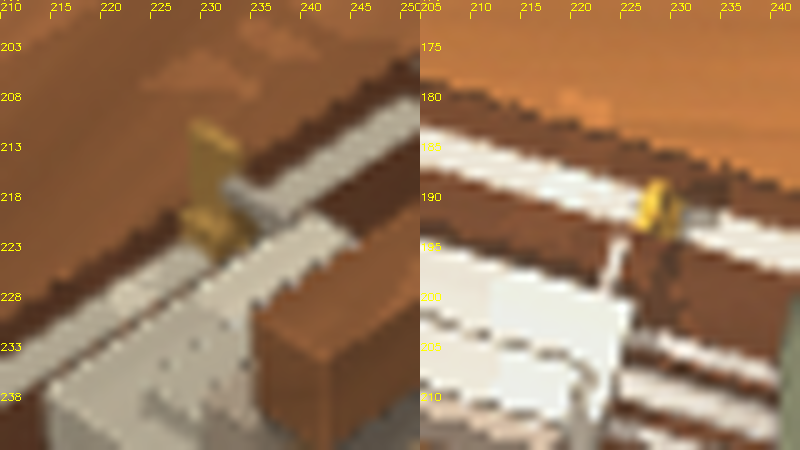

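```bash
cat > meas.py <<'E'
from h import *
def bp(n,u,v,z):
    o=least_squares(lambda q:proj(n,pose(J,(q[0],q[1],z)))[0]-(u,v),[0,-60]);return o.x.round(1)
S=lambda u,v:("side",(u+.5)/10-.5+210,(v+.5)/10-.5+198)
T=lambda u,v:("top",(u-420+.5)/10-.5+205,(v+.5)/10-.5+170)
print("side ptr tip",bp(*S(225,185),40),"base",bp(*S(275,218),40))
print("side fin top far",bp(*S(192,124),46),"near",bp(*S(240,150),46))
print("top ptr tip",bp(*T(622,240),40),"base",bp(*T(610,290),40))
print("top fin",bp(*T(661,182),46),bp(*T(653,228),46),bp(*T(657,205),46))
print("jig x,y of fin px in top for x=-25:",[( (proj("top",pose(J,(-25,y,46)))[0]-[205,170]+.5)*10+[420,0]).round() for y in(-76,-69,-62)])
E
python3 meas.py
```

```text
side ptr tip [-16.3 -57.4] base [-15.8 -39.4]
side fin top far [-22.4 -75.2] near [-23.4 -59.1]
top ptr tip [-17.  -56.4] base [-18.  -40.4]
top fin [-24.  -76.8] [-25.8 -62.4] [-24.9 -69.6]
jig x,y of fin px in top for x=-25: [array([664., 186.]), array([657., 207.]), array([651., 229.])]
```

Converted, -4 mm is -0.08, -3.2 mm is -0.064.

Request:
{"method": "step_hand", "body": {"offsets": [[[-0.08,0,0,0,0,0],[-0.064,0,0,0,0,0],[0,0,0,0,0,0],[0,0,0,0,0,0],[0,0,0,0,0,0]]]}}

```text
time_s: 15.35
ee_pos: [521.9, 36.4, 43.7]
ee_rot: [-179.9, -0.3, 74.7]
force: [-2.1, 11.1, 4.3]
gripper_width: 22.6
gripper_force: 60.0
```

```bash
python3 - <<'E'
from h import *
print(np.linalg.norm(env.state()["ee_pos"][:2]-[523.7,43.1]))
k=10;f=env.grab_frame("side");g=env.grab_frame("top")
def c(i,x,y,w,h):
    o=cv2.resize(i[y:y+h,x:x+w],None,fx=k,fy=k,interpolation=2)
    return o
cv2.imwrite("pics/a6.png",np.hstack([c(f,210,198,42,45),c(g,205,170,38,45)]))
E
```

```text
6.954309711980237
```

View pics/a6.png

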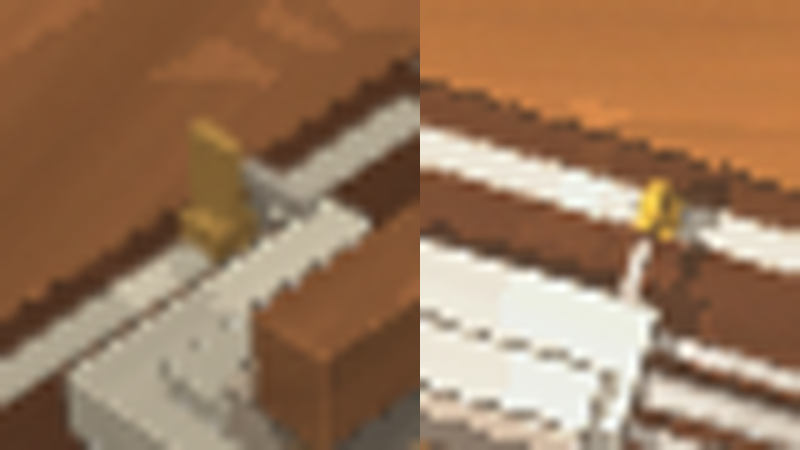

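```bash
python3 - <<'E'
from meas import *
print("now")
print("side",bp(*S(247,163),40),bp(*S(300,203),40));print("top",bp(*T(643,245),40),bp(*T(630,297),40))
# subpixel check: carriage shift between frames
E
```

```text
side ptr tip [-16.3 -57.4] base [-15.8 -39.4]
side fin top far [-22.4 -75.2] near [-23.4 -59.1]
top ptr tip [-17.  -56.4] base [-18.  -40.4]
top fin [-24.  -76.8] [-25.8 -62.4] [-24.9 -69.6]
jig x,y of fin px in top for x=-25: [array([664., 186.]), array([657., 207.]), array([651., 229.])]
now
side [-26.1 -59.6] [-24. -39.]
top [-23.8 -56.8] [-24.6 -40.1]
```

```bash
python3 - <<'E' | tail -3
from meas import *
g=env.grab_frame("top").astype(float);f=env.grab_frame("side").astype(float)
# sample along jig x at given y,z: yellow profile of fin and brightness of pointer
xs=np.arange(-45,0,.5)
def prof(img,n,y,z):
    q=proj(n,pose(J,np.c_[xs,np.full(len(xs),y),np.full(len(xs),z)])).astype(np.float32)
    return cv2.remap(img.astype(np.float32),q[:,0].reshape(1,-1),q[:,1].reshape(1,-1),cv2.INTER_LINEAR)[0]
def cen(w,sel):
    w=np.where(sel,w,0);w=np.clip(w-.4*w.max(),0,None);return round(float((w*xs).sum()/w.sum()),2)
print("top fin",[cen(prof(g,"top",y,46)@[-1,0,1],np.abs(xs+24)<9) for y in(-74,-72,-69,-66,-64)])
print("top ptr",[cen((lambda p:p.sum(1)-p.sum(1).min())(prof(g,"top",y,40)),np.abs(xs+24)<7) for y in(-54,-51,-48,-46)])
print("side fin",[cen(prof(f,"side",y,40)@[-1,.5,.5],np.abs(xs+23)<9) for y in(-74,-70,-66)],"ptr",[cen((lambda p:p[:,0]-p[:,0].min())(prof(f,"side",y,40)),np.abs(xs+24)<7) for y in(-54,-51,-48)])
E
```

```text
top fin [-23.1, -23.9, -24.27, -24.74, -24.87]
top ptr [-23.59, -23.08, -23.72, -23.83]
side fin [-24.13, -23.86, -23.27] ptr [-24.96, -25.31, -26.31]
```

Both cameras put the pointer within about 1 mm of the fin, short in one view and over in the other. The knob is held steadily at about 11 N, so I'm handing in.

```bash
python3 -c "
from workcell import env
s=env.state();print(s['ee_pos'],s['force'],s['gripper_width']);print(env.job_done())"
```

```text
[521.86478025  36.41850673  43.67817014] [-1.70891655  9.19339207  4.47682464] 22.93459288218472
the job is handed in; nothing more can be done
None
```

I handed the job in at about 15.5 s: the scraper is seated and released in the slot, and the arm is holding the knob with the pointer on the brass index, to about 1–2 mm by the camera measurements (no verdict was returned).

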